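# File the resin burr flush on a panel edge

## Task

Take the block file from its tray and work the hard resin burr on the panel's top edge down flush with the edge, using at least three long, level forward strokes (away from the robot, towards the cradle's stop), pressing steadily but not hard (feel for the edge: its height varies). Lift the file clear for each return so that the panel is not dragged away from its stop. Then lay the file back flat in its tray, base down; keep the gripper off the work and leave the cup, scale and bottle where they are.

Things in the scene. Friction and masses are not known exactly. Their poses are not given: they have to be found in the camera images.
- cradle: Fixed wooden cradle, base 130 x 170 x 16 mm, origin under it; +x is the forward stroke direction, within 0.35 rad of world x. A plywood panel (18 mm in x, 120 mm in y) stands upright in it, centred over the origin, against a stop 50 mm high on its +x side. It sits on packing of varying thickness: its flat top edge, the one to file, is anywhere from 86 to 98 mm above the table.
- panel (a joint): How far the panel has slid from its stop towards the robot (-x), m: 0 against the stop, at most 0.022. Only 2.5 N of friction holds it, so a file dragged backwards pulls it away; it must stay within 6 mm of the stop. Downwards it stands on firm rubber that gives about 1 mm per 6 N. More than 22 N between file and work breaks the edge.
- burr (a joint): The burr: a rounded teal resin ridge, 40 mm long in y, 10 mm wide, mid-edge. Value, m: how far it is worked down a 20 degree slope forward and down; 0 is 2.9 mm proud of the edge (starts 0 to 0.002), 0.0085 flush, 0.009 the end. It yields only to a file pressing while it slides forward: from about 6 N, at 10 to 14 N by 0.001 to 0.003 per second. Pressing below 14 N without sliding is useless.
- file: Block file: flat steel base 160 (x) x 30 (y) x 10 mm, cutting face below, with a dark wooden grip block on top, 50 (x) x 24 (y) mm, reaching from 10 to 48 mm above the underside and centred on the base. Origin at the centre of the underside, x along its length, the end with a yellow band at +x; either end may lead. About 0.25 kg.
- tray: Fixed grey tray for the file, 196 (x) x 70 (y) mm outside, 14 mm high, walls and floor 5 mm thick; origin under its centre, on the table. The file starts in it, lengthwise along x, lying on the floor 5 mm above the table.
- cup: Paper mixing cup with a stir stick, 74 mm across the rim, 88 mm high; origin under it. Bystander.
- scale: Flat black pocket scale, 75 x 110 x 21 mm; origin under it. Bystander.
- bottle: Pale squeeze bottle, 60 mm across, 170 mm high; origin under it. Bystander.
Not all that is in view belongs to the job. What is meant by the file is not pink, and is the larger of those in its own colour. Several things have the shape of the tray; the one meant has the colours described above.

How it is judged:
On the way, in this order (a step that is already met when the one before it is completed fails the run):
1. the file is lifted from its tray (z of file in the frame of tray above 0.03 m), for 0.1 s.
2. the first stroke begins: the file's front half rests on the edge, pressing more than 3 N (contact force between file and cradle above 3 N and x of file in the frame of cradle below -0.02 m), for 0.04 s.
3. the first stroke is carried through: still pressing more than 3 N, now with the file's rear half (contact force between file and cradle above 3 N and x of file in the frame of cradle above 0.02 m), for 0.04 s.
4. the file is lifted clear after the first stroke (contact force between file and cradle below 0.05 N), for 0.1 s.
5. the second stroke begins: the file's front half rests on the edge, pressing more than 3 N (all of step 2), for 0.04 s.
6. the second stroke is carried through: still pressing more than 3 N, now with the file's rear half (all of step 3), for 0.04 s.
7. the file is lifted clear after the second stroke (contact force between file and cradle below 0.05 N), for 0.1 s.
8. the third stroke begins: the file's front half rests on the edge, pressing more than 3 N (all of step 5), for 0.04 s.
9. the third stroke is carried through: still pressing more than 3 N, now with the file's rear half (all of step 6), for 0.04 s.
10. the file is lifted clear after the third stroke (contact force between file and cradle below 0.05 N), for 0.1 s.
At the end, for the whole second after the job is handed in: The burr is flush (less than 0.7 mm proud: its joint past 0.0065), the panel is within 6 mm of its stop, and the file lies flat and still on the tray's floor, base down, inside the tray walls (value of joint burr above 0.0065 m and value of joint panel below 0.006 m and z of file in the frame of tray below 0.009 m and x of file in the frame of tray between -0.03 and 0.03 m and y of file in the frame of tray between -0.025 and 0.025 m and angle between file's own z axis and vertical below 0.08 rad and linear speed of file below 0.02 m/s); the robot touches nothing.
It fails at once if the file presses on the work with more than 22 N (contact force between file and cradle above 22 N).
It fails at once if the panel is dragged more than 6 mm away from its stop (value of joint panel above 0.006 m).
It fails at once if the gripper itself pushes on the work (contact force between any of the fingers, the arm and cradle above 2 N).
It fails at once if a bystander is shifted by more than 15 mm (distance of any of cup, scale, bottle from where it was at the start of the episode above 0.015 m).
It also fails if it takes over 72 s, if anything falls off the work surface, if the arm or the gripper's body presses on something with over 40 N, if the wrist force passes 120 N, or if a joint passes its speed limit or range.

## Robot

A 6-joint arm with a two-finger parallel gripper is mounted at the origin on the work surface. World frame = base frame: x ahead of the robot, y to its left, z up, the work surface at z = 0. Lengths are in m, angles in rad, forces in N, time in s.
With the tool pointing down it reaches from about 0.25 to 0.775 m from the base axis. Payload 4 kg.
Tool frame: the origin (TCP) lies on the front face of the gripper's body, between the roots of the fingers; the fingertips stand 73 mm ahead of it and the grasp point (between the pads) lies 54 mm ahead of it; z points along the fingers, y is the direction in which the jaws open and shut (so a half turn about z gives the same grasp; the last joint's range is limited). The gripper opens to 85 mm and grips with 20 to 120 N. Pads are 22 mm wide; open, the fingers measure 114 mm over their backs; the gripper's body (76 mm by 85 mm) begins 54 mm behind the grasp point. The pads swing forward as they close: fully open they stand 13 mm farther back than shut.
Start: joints at [1.126, 0.087, 1.371, -0, 1.684, -0.103], TCP at [0.184, 0.518, 0.304] pointing down, gripper open.
Joint ranges: [-3.1, 3.1], [-0.76, 2.03], [0.27, 2.55], [-1.08, 4.22], [0.17, 2.65], [-2.57, 2.57]. Speed limits (rad/s): [2.79, 2.79, 3.14, 3.14, 3.14, 3.14].

## Interface

Orientations are given as a 3x3 rotation matrix whose columns are the frame's x, y, z axes.
In Python, from plant import manip, eyes, finish_job gives the robot as it stands.
- The arm moves only by the tool drive_tool, never from a script. Its argument "series" is a list of rows, each a list of 7 numbers: the opening, from 0 (shut) to 1 (fully open), then the shift along the tool's x, y, z in mm, then the turn, a rotation vector about the tool's x, y, z in rad. A call has 1 to 5 rows; each row is the pose to reach, as a shift and turn from the pose commanded when the call began, along the tool's axes at that moment; what a row does not reach only later rows make up. A row lasts 1/10 s, in which the tool goes at most 50 mm and 8.59 degrees, less where a joint would pass 70% of its speed; a pose out of reach is approached as far as the arm can. A call with a gripper value outside its range is refused whole. The fingers move at their own pace and stop on an object; the grip force is fixed at half the most. Time passes only in rows, so rows that repeat a pose let the fingers close. It gives the time, the measured TCP pose, the force and the opening at its end, in the units of the state.
- manip.read_state(): the state, without advancing time (a new reading comes with each control period).
- eyes.capture(name): name is "scene" or "top" or "wrist"; returns the picture (480x640x3 uint8, red, green, blue); there is no depth.
- eyes.camera_params(name): a dict with "fx", "fy", "cx", "cy" (pixels), "R" (3x3) and "t" (3): a world point X has camera coordinates R X + t. Camera axes: x right, y down, z forward; pixel columns grow to the right and rows downward; lengths in m; the calibration is good to about 2 mm. A picture is of the moment at which its call begins: read the wrist's pose just before it. camera_params takes no time and is no camera call; for the wrist camera it gives the pose at the moment of the call.
- finish_job(): hands the job in, once; it reports no verdict.
The state is a dict: "time": time; "joints": joint angles; "joint_velocities": joint speeds; "joint_torque": joint torques, N m; "position": TCP position; "ee_rot": TCP orientation; "ft_force": force on the tool from outside, world axes, zero at the start; "ft_torque": the same for the moment, N m; "gripper_width": opening from 0.0 (shut) to 1.0 (fully open).
Only numpy, scipy, OpenCV 4.12 (cv2) and the standard library are available. Lean on these libraries where they do the work, as an engineer would, in place of code of your own. Each camera call takes 0.05 s, during which the arm holds its last target.

## Working session

There is one attempt and no reset: what is moved stays moved. The work goes in short steps, Python scripts to look and compute and a tool call to move; the robot and the scene stay as the last step left them, time stands still between calls to the robot, and variables do not carry over. Pictures are saved under pics/ and viewed, and the job is handed in when it is done.

Besides the shell and the picture viewer there is one more tool, called after "Emit:" in YAML: its name, and indented under it one key for each argument. drive_tool: Moves the arm, as the interface text tells. Its arguments: {"type":"object","properties":{"series":{"type":"array"}},"required":["series"]}

```bash
mkdir -p pics; ls; python3 - <<'E'
from plant import manip, eyes
import cv2
s=manip.read_state()
for k in s: print(k,s[k])
for n in ["scene","top","wrist"]:
    p=eyes.camera_params(n); print(n,p)
    im=eyes.capture(n); cv2.imwrite(f"pics/{n}0.png",im[:,:,::-1])
E
```

```text
pics
time 0.0
joints [ 1.12592544e+00  8.79742184e-02  1.37226932e+00  9.84791187e-06
  1.68359458e+00 -1.03099776e-01]
joint_velocities [-0.00215452 -0.00375111  0.00150155  0.00032818 -0.00079618 -0.00087851]
joint_torque [ 1.40647713e-03 -3.51859796e+01 -3.13278115e+01 -5.59497869e-05
  1.06726686e-02  1.42032502e-05]
position [0.18419256 0.51788396 0.30272079]
ee_rot [[-9.42162796e-01  3.35154167e-01 -9.75150406e-04]
 [ 3.35155499e-01  9.42160655e-01 -2.02269674e-03]
 [ 2.40833103e-04 -2.23253664e-03 -9.99997479e-01]]
ft_force [ 0.21269349  0.70280398 -0.20885698]
ft_torque [ 0.02666576 -0.0366563  -0.01007103]
gripper_width 0.9978238875324568
scene {'fx': 442.56744493047165, 'fy': 442.56744493047165, 'cx': 310.88854100035644, 'cy': 236.3443252729745, 'R': array([[ 0.85134318,  0.52459014,  0.00446983],
       [ 0.36472914, -0.58574191, -0.7237949 ],
       [-0.3770775 ,  0.61782813, -0.69000069]]), 't': array([-0.49539   , -0.10121621,  0.99556781])}
top {'fx': 492.914050182135, 'fy': 492.914050182135, 'cx': 306.20487664469897, 'cy': 245.79367097230767, 'R': array([[ 0.16872833, -0.9856591 , -0.00262426],
       [-0.96056398, -0.1638343 , -0.22466677],
       [ 0.2210149 ,  0.04042842, -0.97443212]]), 't': array([0.00755655, 0.57733214, 0.73319449])}
wrist {'fx': 410.27939305301675, 'fy': 410.27939305301675, 'cx': 322.7794992842628, 'cy': 239.02239417812487, 'R': array([[ 0.33441296,  0.94242503, -0.00174135],
       [ 0.89806108, -0.31810939,  0.30379717],
       [ 0.28575212, -0.10315755, -0.95273514]]), 't': array([-0.54916561, -0.04023073,  0.38187219])}
```

View pics/scene0.png

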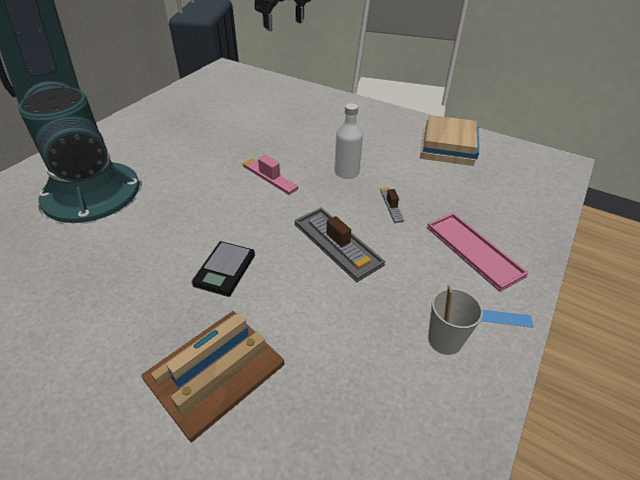

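View pics/top0.png

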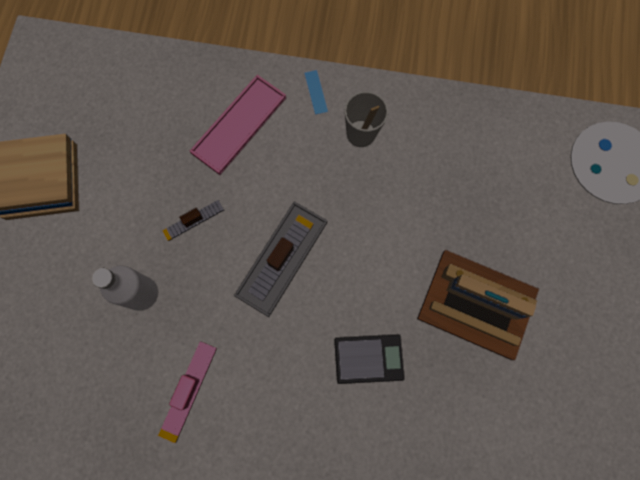

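View pics/wrist0.png

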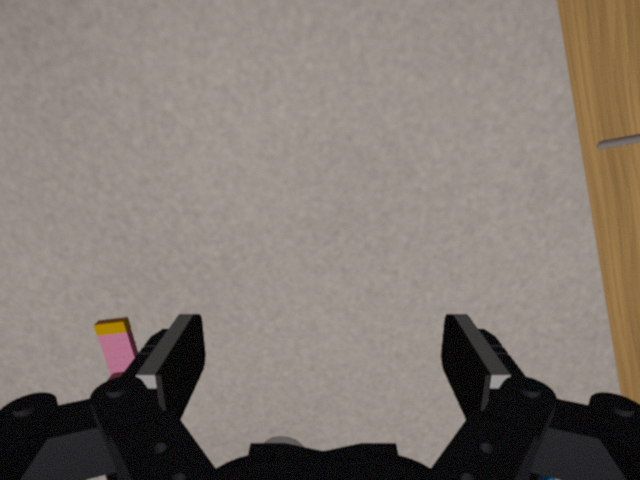

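Scene/top pictures show three file-like things: the pink file (scene 270,172 / top 187,392), a small grey file (scene 392,203 / top 192,218), and a large grey file with a dark grip lying in the grey tray (scene 339,238 / top 281,256). A pink tray is at top 238,124. By the description I choose the large grey file in the grey tray. The cradle is at top 478,305.

```bash
cat > h.py <<'E'
import numpy as np, cv2
from plant import manip, eyes
def ray(p,uv):
    d=np.array([(uv[0]-p['cx'])/p['fx'],(uv[1]-p['cy'])/p['fy'],1.])
    R=np.array(p['R']);t=np.array(p['t'])
    return -R.T@t, R.T@d
def onz(p,uv,z):
    o,d=ray(p,uv); return o+d*(z-o[2])/d[2]
def proj(p,X):
    c=np.array(p['R'])@np.array(X)+p['t']; return c[0]/c[2]*p['fx']+p['cx'],c[1]/c[2]*p['fy']+p['cy']
E
python3 - <<'E'
import cv2
a=cv2.imread('pics/top0.png'); b=cv2.imread('pics/scene0.png')
c=cv2.resize(a[190:330,220:345],None,fx=4,fy=4,interpolation=2)
d=cv2.resize(a[240:370,405:550],None,fx=4,fy=4,interpolation=2)
cv2.imwrite('pics/ctray.png',c);cv2.imwrite('pics/ccra.png',d)
cv2.imwrite('pics/ccra_s.png',cv2.resize(b[300:445,130:300],None,fx=4,fy=4,interpolation=2))
E
```

```text
(no output)
```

View pics/ctray.png

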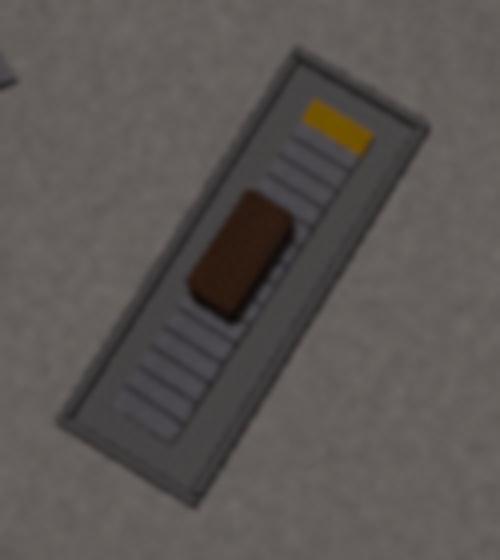

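View pics/ccra.png

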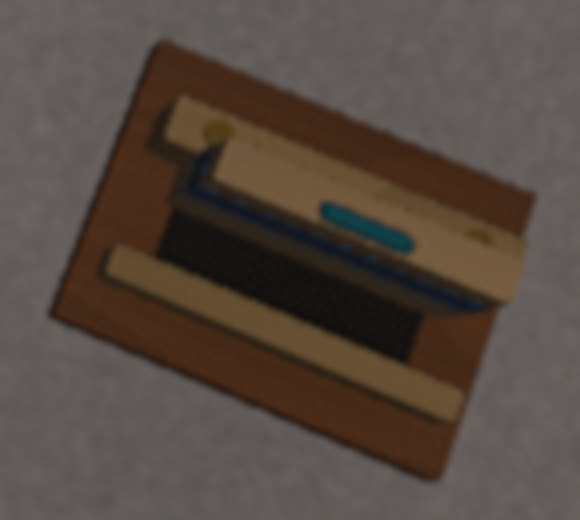

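View pics/ccra_s.png

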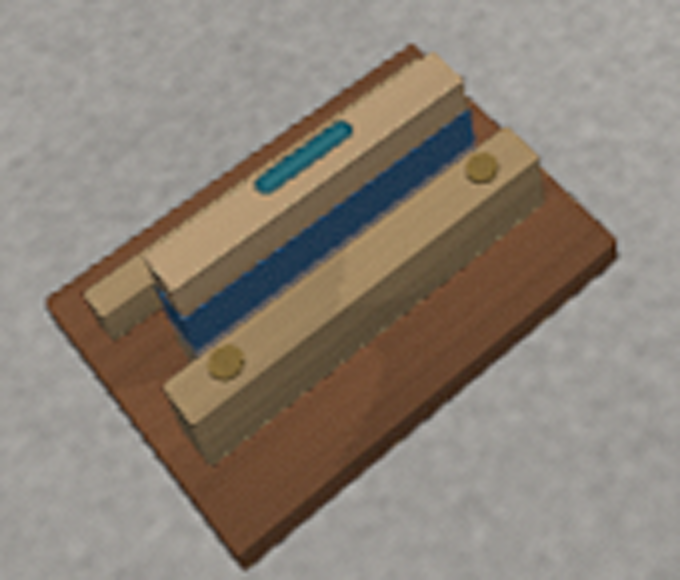

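```bash
python3 - <<'E'
from h import *
T=eyes.camera_params('top');S=eyes.camera_params('scene')
f=lambda o,c:np.array([o[0]+(c[0]+.5)/4-.5,o[1]+(c[1]+.5)/4-.5])
def quad(name,P,o,z,L):
    X=np.array([onz(T,f(o,c),z) for c in P]); c=X.mean(0)
    d=[np.linalg.norm(X[(i+1)%4]-X[i]) for i in range(4)]
    print(name,'c',c.round(4),'sides',np.round(d,4),'ang of side1->2',[round(float(np.degrees(np.arctan2(*(X[(i+1)%4]-X[i])[1::-1]))),1) for i in range(4)])
print('cams',ray(T,(0,0))[0],ray(S,(0,0))[0])
ot=(220,190);oc=(405,240);os=(130,300)
quad('tray',[(297,50),(430,127),(195,505),(60,422)],ot,.014,1)
quad('file',[(315,98),(374,130),(175,440),(115,408)],ot,.015,1)
quad('cradle',[(160,40),(537,195),(440,480),(50,317)],oc,.016,1)
def tri(a,b):
    o1,d1=ray(T,a);o2,d2=ray(S,b)
    A=np.stack([d1,-d2],1);s=np.linalg.lstsq(A,o2-o1,rcond=None)[0]
    p,q=o1+s[0]*d1,o2+s[1]*d2; return (p+q)/2,np.linalg.norm(p-q)
print('burr',tri(f(oc,(367,227)),f(os,(304,157))))
# burr centroid by mask
a=cv2.imread('pics/top0.png');b=cv2.imread('pics/scene0.png')
cs=[]
for im,o in((a,(405,240,145,130)),(b,(130,300,170,145))):
    h=cv2.cvtColor(im,cv2.COLOR_BGR2HSV); m=cv2.inRange(h,(84,120,60),(98,255,255)); k=np.zeros_like(m);k[o[1]:o[1]+o[3],o[0]:o[0]+o[2]]=1;m*=k
    M=cv2.moments(m,True);cs.append((M['m10']/M['m00'],M['m01']/M['m00']));print(cs[-1],M['m00'])
print(tri(*cs))
for z in(.086,.092,.098):
  quad('panel',[(225,130),(527,245),(512,303),(210,180)],oc,z,1)
# panel -x top corners in both
for n,p,q in(('+y',(210,180),(148,262)),('-y',(512,303),(410,57))): print(n,tri(f(oc,p),f(os,q)))
E
```

```text
cams [0.39124255 0.07239309 0.84417544] [ 0.83406962 -0.41449967  0.61589701]
tray c [0.5519 0.1451 0.014 ] sides [0.0682 0.1921 0.0674 0.1922] ang of side1->2 [-111.5, 158.4, 68.6, -21.4]
file c [0.5541 0.146  0.015 ] sides [0.0296 0.1595 0.029  0.1602] ang of side1->2 [-109.7, 157.8, 71.9, -21.9]
cradle c [ 0.53  -0.195  0.016] sides [0.1687 0.1282 0.1695 0.1296] ang of side1->2 [-103.7, 165.8, 76.7, -14.5]
burr (array([ 0.53232298, -0.19639945,  0.09216458]), np.float64(0.00048150628138010545))
(496.57142857142856, 296.4) 70.0
(205.17117117117118, 339.01801801801804) 111.0
(array([ 0.53217177, -0.19681347,  0.09227529]), np.float64(0.0008991940544155437))
panel c [ 0.5387 -0.1982  0.086 ] sides [0.1214 0.0236 0.1215 0.0209] ang of side1->2 [-102.0, 169.8, 76.8, -10.4]
panel c [ 0.5375 -0.196   0.092 ] sides [0.1204 0.0234 0.1206 0.0207] ang of side1->2 [-102.0, 169.8, 76.8, -10.4]
panel c [ 0.5364 -0.1939  0.098 ] sides [0.1195 0.0232 0.1196 0.0206] ang of side1->2 [-102.0, 169.8, 76.8, -10.4]
+y (array([ 0.51982419, -0.19561673,  0.0404246 ]), np.float64(0.11011151480348948))
-y (array([ 0.53502971, -0.1983669 ,  0.15343638]), np.float64(0.08401604446989634))
```

Crop check: the large grey file, yellow band at the far (+x) end, dark grip, in the grey tray – confirmed. The burr triangulates to (0.532, -0.197, 0.092), cradle yaw ≈ -0.24.

```bash
cat >> h.py <<'E'
from scipy.spatial.transform import Rotation as Ro
def plan(pos,yaw_file,s=None):
    s=s or manip.read_state(); R=np.array(s['ee_rot']); p=np.array(s['position'])
    y=yaw_file+np.pi; X=np.array([np.cos(y),np.sin(y),0]);Z=np.array([0,0,-1.]);Rt=np.stack([X,np.cross(Z,X),Z],1)
    if X@R[:,0]<0: print('WARN flip')
    print('t',s['time'],'pos',p.round(4),'F',np.round(s['ft_force'],2),'w',round(s['gripper_width'],3))
    print('shift mm',(R.T@(np.array(pos)-p)*1e3).round(1),'rot',Ro.from_matrix(R.T@Rt).as_rotvec().round(4))
E
python3 - <<'E'
from h import *
T=eyes.camera_params('top')
print('bottle',onz(T,(130,292),.0),onz(T,(104,279),.17))
print('cup',onz(T,(365,112),.088),'scale',onz(T,(369,359),.021))
plan((.554,.146,.303),np.radians(-21.8))
E
```

```text
bottle [0.45121368 0.39274604 0.        ] [0.45063868 0.368209   0.17      ]
cup [0.80656069 0.04535616 0.088     ] scale [ 0.40880689 -0.02607027  0.021     ]
t 0.15 pos [0.1842 0.5179 0.303 ] F [-0.29  0.    0.06] w 1.003
shift mm [-4.730e+02 -2.265e+02  3.000e-01] rot [-0.0017 -0.0001  0.0387]
```

Emit:
drive_tool:
  series:
    - [1,-40,-19,0,0,0,0]
    - [1,-80,-38,0,0,0,0.02]
    - [1,-120,-57,0,0,0,0.038]
    - [1,-160,-76,0,0,0,0.038]
    - [1,-200,-95,0,0,0,0.038]

```text
time: 0.65
position: [0.3417, 0.3602, 0.3036]
ee_rot: [[-0.929, 0.37, -0.0], [0.37, 0.929, -0.0], [0.0, -0.0, -1.0]]
ft_force: [0.6, 0.1, -0.7]
gripper_width: 1.002
```

```bash
python3 - <<'E'
from h import *
plan((.554,.146,.303),np.radians(-21.8))
E
```

```text
t 0.65 pos [0.3417 0.3602 0.3036] F [ 0.62  0.14 -0.7 ] w 1.002
shift mm [-276.5 -120.4    0.6] rot [-0.0002 -0.0002  0.0011]
```

Emit:
drive_tool:
  series:
    - [1,-45,-20,0,0,0,0]
    - [1,-90,-40,0,0,0,0]
    - [1,-135,-60,0,0,0,0]
    - [1,-180,-80,20,0,0,0]
    - [1,-225,-98,60,0,0,0]

```text
time: 1.15
position: [0.5071, 0.1939, 0.2559]
ee_rot: [[-0.928, 0.372, 0.006], [0.372, 0.928, 0.001], [-0.005, 0.004, -1.0]]
ft_force: [-0.1, 0.9, -0.4]
gripper_width: 1.0
```

Emit:
drive_tool:
  series:
    - [1,-25,-11,25,0,0,0]
    - [1,-50,-21,45,0,0,0]
    - [1,-51,-22,60,0,0,0]
    - [1,-51,-22,60,0,0,0]

```text
time: 1.55
position: [0.5424, 0.1558, 0.1903]
ee_rot: [[-0.928, 0.372, -0.007], [0.372, 0.928, -0.001], [0.006, -0.003, -1.0]]
ft_force: [-0.5, -0.8, 0.0]
gripper_width: 1.003
```

```bash
python3 - <<'E'
from h import *
p=eyes.camera_params('wrist');cv2.imwrite('pics/w1.png',eyes.capture('wrist')[:,:,::-1])
plan((.554,.146,.094),np.radians(-21.8))
print(proj(p,(.554,.146,.053)))
E
```

```text
t 1.6 pos [0.5429 0.1566 0.1923] F [ 0.16 -0.09 -0.49] w 1.001
shift mm [-14.6  -5.5  98.3] rot [-0.0014 -0.0035  0.0005]
(np.float64(314.9054530591202), np.float64(284.52857184093546))
```

View pics/w1.png

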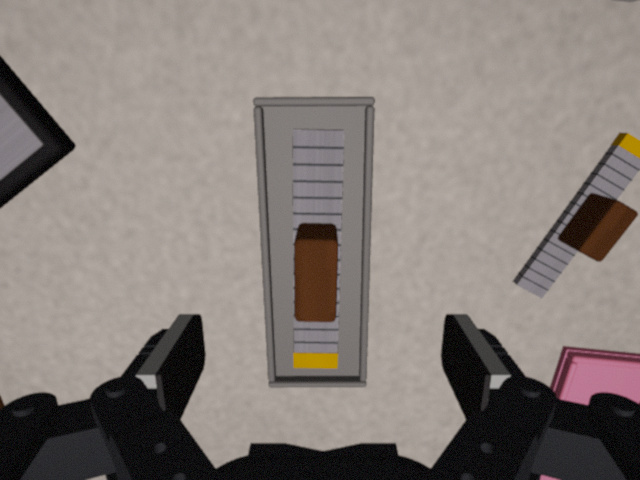

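The wrist view shows the file upright in the picture: grip top face centred near (316,280) with the prediction at (315,284), yellow end at row 368, rear end at row 128, tray walls all round.

```bash
python3 - <<'E'
from h import *
p=eyes.camera_params('wrist')
g=onz(p,(316,280),.053);a=onz(p,(319,128),.015);b=onz(p,(315.5,368.5),.015)
print('grip',g.round(4),'base',((a+b)/2).round(4),np.linalg.norm(a-b), np.degrees(np.arctan2(*(b-a)[1::-1])))
c=np.array([onz(p,q,.014) for q in((254,99),(375,99),(367,384),(268,384))]);print('tray',c.mean(0).round(4),np.linalg.norm(c[0]-c[3]))
plan(((g[0]+.554)/2,(g[1]+.146)/2,.094),np.radians(-21.8))
E
```

```text
grip [0.5534 0.1481 0.053 ] base [0.5551 0.1475 0.015 ] 0.16478520068904 -22.744035039493447
tray [0.5538 0.1474 0.014 ] 0.19468569438637712
t 1.6 pos [0.5429 0.1566 0.1923] F [ 0.16 -0.09 -0.49] w 1.001
shift mm [-13.9  -4.7  98.3] rot [-0.0014 -0.0035  0.0005]
```

Emit:
drive_tool:
  series:
    - [1,-6,-2,20,0,0,0]
    - [1,-12,-4,45,0,0,0]
    - [1,-14,-5,70,0,0,0]
    - [1,-14,-5,90,0,0,0]
    - [1,-14,-5,97,0,0,0]

```text
time: 2.1
position: [0.5538, 0.1477, 0.096]
ee_rot: [[-0.929, 0.369, -0.002], [0.369, 0.929, 0.0], [0.002, -0.001, -1.0]]
ft_force: [0.5, -0.7, -0.3]
gripper_width: 1.001
```

Emit:
drive_tool:
  series:
    - [1,0,0,0,0,0,0]
    - [0.5,0,0,0,0,0,0]
    - [0,0,0,0,0,0,0]
    - [0,0,0,0,0,0,0]
    - [0,0,0,0,0,0,0]

```text
time: 2.6
position: [0.5554, 0.1467, 0.0977]
ee_rot: [[-0.929, 0.371, 0.002], [0.371, 0.929, 0.0], [-0.001, 0.001, -1.0]]
ft_force: [-0.7, 0.9, -0.6]
gripper_width: 0.328
```

Emit:
drive_tool:
  series:
    - [0,0,0,0,0,0,0]
    - [0,0,0,0,0,0,0]
    - [0,0,0,0,0,0,0]

```text
time: 2.9
position: [0.5555, 0.1466, 0.0978]
ee_rot: [[-0.929, 0.371, 0.002], [0.371, 0.929, 0.0], [-0.001, 0.001, -1.0]]
ft_force: [0.3, -0.3, 4.9]
gripper_width: 0.266
```

```bash
python3 - <<'E'
from h import *
p=eyes.camera_params('wrist');cv2.imwrite('pics/w2.png',eyes.capture('wrist')[:,:,::-1])
plan((.554,.147,.094),np.radians(-21.8))
E
```

```text
t 2.95 pos [0.5556 0.1466 0.0978] F [-0.34 -1.13  4.96] w 0.266
shift mm [ 1.6 -0.2  3.8] rot [0.0009 0.0015 0.0006]
```

View pics/w2.png

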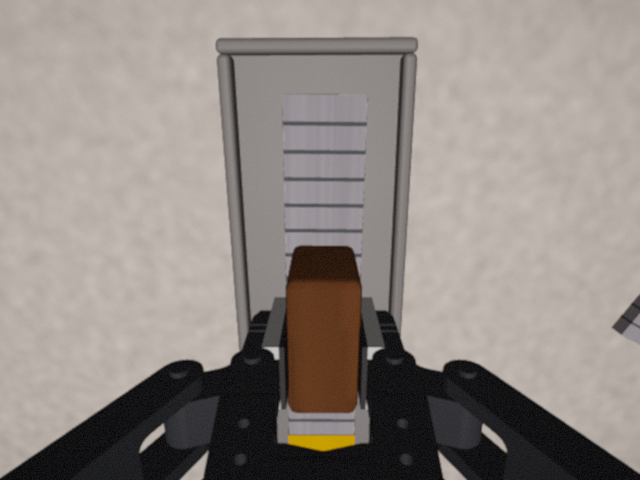

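The wrist view shows the jaws closed square on the grip block (block at columns 287–360), a little high. I'll regrip 5 mm lower for a firmer hold.

Emit:
drive_tool:
  series:
    - [0.5,0,0,0,0,0,0]
    - [0.5,0,0,0,0,0,0]
    - [0.5,1,0,5,0,0,0]
    - [0,1,0,5,0,0,0]
    - [0,1,0,5,0,0,0]

```text
time: 3.45
position: [0.5535, 0.147, 0.091]
ee_rot: [[-0.929, 0.371, -0.002], [0.371, 0.929, -0.0], [0.001, -0.001, -1.0]]
ft_force: [0.3, 0.1, -2.9]
gripper_width: 0.274
```

Emit:
drive_tool:
  series:
    - [0,0,0,0,0,0,0]
    - [0,0,0,0,0,0,0]
    - [0,0,0,0,0,0,0]
    - [0,0,0,0,0,0,0]

```text
time: 3.85
position: [0.554, 0.1469, 0.0917]
ee_rot: [[-0.929, 0.371, -0.0], [0.371, 0.929, 0.0], [0.0, -0.0, -1.0]]
ft_force: [0.3, 0.6, -2.2]
gripper_width: 0.277
```

Emit:
drive_tool:
  series:
    - [0,0,0,-10,0,0,0]
    - [0,0,0,-30,0,0,0]
    - [0,0,0,-60,0,0,0]
    - [0,0,0,-90,0,0,0]
    - [0,0,0,-90,0,0,0]

```text
time: 4.35
position: [0.5569, 0.1475, 0.1886]
ee_rot: [[-0.929, 0.371, 0.012], [0.371, 0.929, 0.002], [-0.011, 0.007, -1.0]]
ft_force: [1.2, 0.6, -1.1]
gripper_width: 0.271
```

```bash
python3 - <<'E'
from h import *
cv2.imwrite('pics/s3.png',eyes.capture('scene')[:,:,::-1])
cr=np.array([.531,-.196]);yaw=np.radians(-13.9);u=np.array([np.cos(yaw),np.sin(yaw)])
q=cr-.05*u
for _ in range(6): plan((q[0],q[1],.22),yaw) if _==0 else print(np.round(manip.read_state()['ft_force'],2))
E
```

```text
t 4.4 pos [0.5557 0.1472 0.1855] F [-0.98  0.53 -3.3 ] w 0.271
shift mm [ -55.  -334.6  -35.4] rot [ 0.0035  0.0067 -0.1372]
[-0.98  0.53 -3.3 ]
[-0.98  0.53 -3.3 ]
[-0.98  0.53 -3.3 ]
[-0.98  0.53 -3.3 ]
[-0.98  0.53 -3.3 ]
```

View pics/s3.png

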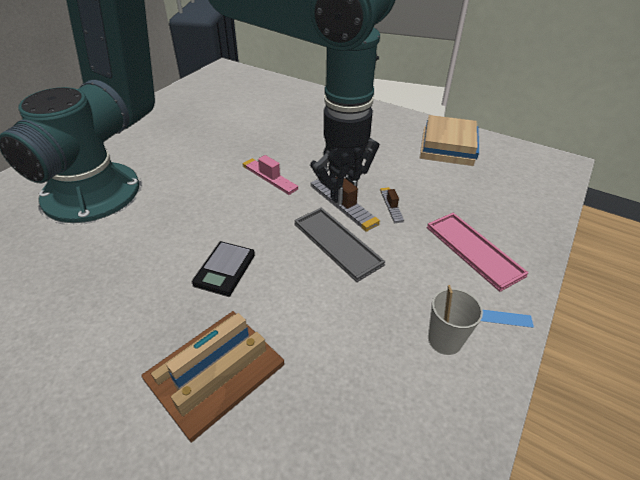

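The scene view shows the file hanging level from the gripper (345,205), tray empty at (339,243). Now across to the cradle.

Emit:
drive_tool:
  series:
    - [0,-8,-45,-8,0,0,-0.02]
    - [0,-15,-90,-16,0,0,-0.05]
    - [0,-22,-135,-24,0,0,-0.08]
    - [0,-30,-180,-32,0,0,-0.11]
    - [0,-37,-225,-34,0,0,-0.137]

```text
time: 4.9
position: [0.5041, -0.0772, 0.215]
ee_rot: [[-0.971, 0.239, -0.001], [0.239, 0.971, 0.0], [0.001, 0.0, -1.0]]
ft_force: [1.0, -0.9, -2.2]
gripper_width: 0.278
```

Emit:
drive_tool:
  series:
    - [0,-1,-40,0,0,0,0]
    - [0,-2,-80,0,0,0,0]
    - [0,-3,-108,0,0,0,0]
    - [0,-3,-108,0,0,0,0]
    - [0,-3,-108,0,0,0,0]

```text
time: 5.4
position: [0.4811, -0.1814, 0.214]
ee_rot: [[-0.97, 0.242, -0.003], [0.242, 0.97, 0.002], [0.003, 0.002, -1.0]]
ft_force: [0.7, -0.4, -2.7]
gripper_width: 0.275
```

```bash
python3 - <<'E'
from h import *
cv2.imwrite('pics/t4.png',eyes.capture('top')[:,:,::-1])
cr=np.array([.531,-.196]);yaw=np.radians(-13.9);u=np.array([np.cos(yaw),np.sin(yaw)])
q=cr-.05*u
plan((q[0],q[1],.19),yaw)
E
```

```text
t 5.45 pos [ 0.4814 -0.1807  0.2143] F [ 0.06  0.38 -2.4 ] w 0.269
shift mm [-1.8 -3.  24.3] rot [ 0.0014 -0.0027 -0.0004]
```

View pics/t4.png

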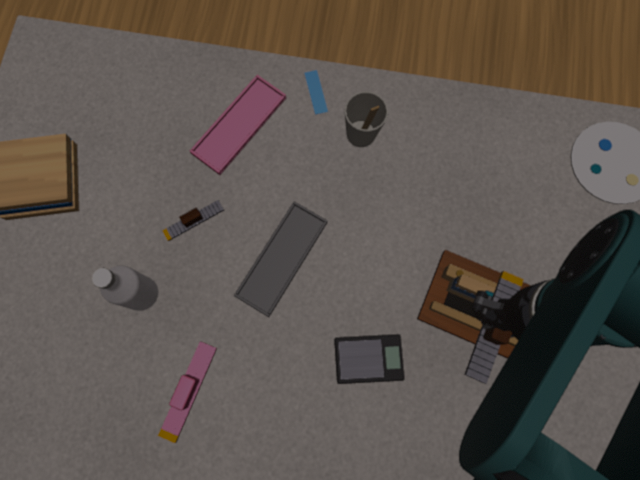

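The top view shows the file lengthwise over the panel, yellow end (512,280) just past the edge, gripper clear of the work. Descend and feel.

Emit:
drive_tool:
  series:
    - [0,-1,-2,12,0,0,0]
    - [0,-2,-3,20,0,0,0]
    - [0,-2,-3,24,0,0,0]
    - [0,-2,-3,27,0,0,0]
    - [0,-2,-3,29,0,0,0]

```text
time: 5.95
position: [0.4832, -0.1843, 0.1863]
ee_rot: [[-0.971, 0.24, -0.001], [0.24, 0.971, 0.0], [0.001, 0.0, -1.0]]
ft_force: [-0.2, -0.0, -1.3]
gripper_width: 0.275
```

Emit:
drive_tool:
  series:
    - [0,0,0,1,0,0,0]
    - [0,0,0,2,0,0,0]
    - [0,0,0,2,0,0,0]

```text
time: 6.25
position: [0.4832, -0.1847, 0.185]
ee_rot: [[-0.971, 0.24, 0.0], [0.24, 0.971, -0.0], [-0.0, -0.0, -1.0]]
ft_force: [-0.6, 0.1, -1.6]
gripper_width: 0.275
```

Emit:
drive_tool:
  series:
    - [0,0,0,1,0,0,0]
    - [0,0,0,2,0,0,0]
    - [0,0,0,2,0,0,0]

```text
time: 6.55
position: [0.4831, -0.1846, 0.1827]
ee_rot: [[-0.971, 0.24, -0.0], [0.24, 0.971, 0.0], [0.0, 0.0, -1.0]]
ft_force: [-0.3, -0.2, -2.3]
gripper_width: 0.274
```

Emit:
drive_tool:
  series:
    - [0,0,0,0.7,0,0,0]
    - [0,0,0,1.5,0,0,0]
    - [0,0,0,1.5,0,0,0]

```text
time: 6.85
position: [0.4831, -0.1846, 0.1811]
ee_rot: [[-0.971, 0.24, -0.0], [0.24, 0.971, 0.0], [0.0, 0.0, -1.0]]
ft_force: [-0.1, -0.6, -2.2]
gripper_width: 0.272
```

Emit:
drive_tool:
  series:
    - [0,0,0,0.7,0,0,0]
    - [0,0,0,1.5,0,0,0]
    - [0,0,0,1.5,0,0,0]

```text
time: 7.15
position: [0.4832, -0.1847, 0.1798]
ee_rot: [[-0.971, 0.24, 0.0], [0.24, 0.971, -0.0], [-0.0, 0.0, -1.0]]
ft_force: [-0.6, -0.2, -2.5]
gripper_width: 0.271
```

Emit:
drive_tool:
  series:
    - [0,0,0,0.5,0,0,0]
    - [0,0,0,1,0,0,0]
    - [0,0,0,1,0,0,0]

```text
time: 7.45
position: [0.4833, -0.1847, 0.1793]
ee_rot: [[-0.971, 0.24, 0.001], [0.24, 0.971, -0.0], [-0.001, -0.0, -1.0]]
ft_force: [-1.2, -0.2, -0.1]
gripper_width: 0.275
```

Emit:
drive_tool:
  series:
    - [0,-0.5,0,0.5,0,0,0]
    - [0,-2,0,1,0,0,0]
    - [0,-4,0,1.3,0,0,0]

```text
time: 7.75
position: [0.4865, -0.1856, 0.1782]
ee_rot: [[-0.971, 0.24, -0.002], [0.24, 0.971, 0.0], [0.002, -0.0, -1.0]]
ft_force: [-5.8, 1.0, 6.3]
gripper_width: 0.273
```

Emit:
drive_tool:
  series:
    - [0,-2,0,0.2,0,0,0]
    - [0,-4,0,0.3,0,0,0]

```text
time: 7.95
position: [0.4904, -0.1866, 0.1781]
ee_rot: [[-0.971, 0.24, -0.002], [0.24, 0.971, 0.0], [0.002, -0.0, -1.0]]
ft_force: [-6.1, 1.5, 7.1]
gripper_width: 0.271
```

Emit:
drive_tool:
  series:
    - [0,-2,0,0.2,0,0,0]
    - [0,-4,0,0.3,0,0,0]
    - [0,-6,0,0.4,0,0,0]
    - [0,-8,0,0.5,0,0,0]

```text
time: 8.35
position: [0.498, -0.1885, 0.1778]
ee_rot: [[-0.971, 0.24, -0.002], [0.24, 0.971, 0.0], [0.002, -0.0, -1.0]]
ft_force: [-6.6, 2.5, 6.9]
gripper_width: 0.274
```

Emit:
drive_tool:
  series:
    - [0,-2,0,0.1,0,0,0]
    - [0,-4,0,0.2,0,0,0]
    - [0,-6,0,0.3,0,0,0]
    - [0,-8,0,0.4,0,0,0]

```text
time: 8.75
position: [0.5057, -0.1904, 0.1775]
ee_rot: [[-0.971, 0.241, -0.002], [0.241, 0.971, 0.0], [0.002, -0.0, -1.0]]
ft_force: [-7.1, 1.7, 7.6]
gripper_width: 0.269
```

Emit:
drive_tool:
  series:
    - [0,-2,0,0.2,0,0,0]
    - [0,-4,0,0.4,0,0,0]
    - [0,-6,0,0.5,0,0,0]
    - [0,-8,0,0.6,0,0,0]

```text
time: 9.15
position: [0.5133, -0.1923, 0.1771]
ee_rot: [[-0.971, 0.241, -0.003], [0.241, 0.971, 0.0], [0.003, -0.0, -1.0]]
ft_force: [-8.3, 1.2, 8.8]
gripper_width: 0.272
```

Emit:
drive_tool:
  series:
    - [0,-2,0,0.1,0,0,0]
    - [0,-4,0,0.2,0,0,0]
    - [0,-6,0,0.3,0,0,0]
    - [0,-8,0,0.4,0,0,0]

```text
time: 9.55
position: [0.5209, -0.1942, 0.1767]
ee_rot: [[-0.971, 0.24, -0.003], [0.24, 0.971, 0.0], [0.003, -0.001, -1.0]]
ft_force: [-8.3, 2.1, 8.7]
gripper_width: 0.27
```

Emit:
drive_tool:
  series:
    - [0,-2,0,0.1,0,0,0]
    - [0,-4,0,0.2,0,0,0]
    - [0,-6,0,0.3,0,0,0]
    - [0,-8,0,0.4,0,0,0]

```text
time: 9.95
position: [0.5286, -0.1961, 0.1763]
ee_rot: [[-0.971, 0.24, -0.003], [0.24, 0.971, 0.0], [0.003, -0.001, -1.0]]
ft_force: [-8.4, 2.2, 9.3]
gripper_width: 0.274
```

Emit:
drive_tool:
  series:
    - [0,-2,0,0.1,0,0,0]
    - [0,-4,0,0.2,0,0,0]
    - [0,-6,0,0.3,0,0,0]
    - [0,-8,0,0.4,0,0,0]

```text
time: 10.35
position: [0.5363, -0.198, 0.176]
ee_rot: [[-0.971, 0.24, -0.004], [0.24, 0.971, 0.0], [0.004, -0.001, -1.0]]
ft_force: [-8.2, 1.1, 9.0]
gripper_width: 0.271
```

Emit:
drive_tool:
  series:
    - [0,-2,0,0.1,0,0,0]
    - [0,-4,0,0.2,0,0,0]
    - [0,-6,0,0.3,0,0,0]
    - [0,-8,0,0.4,0,0,0]

```text
time: 10.75
position: [0.5439, -0.1999, 0.1756]
ee_rot: [[-0.971, 0.241, -0.004], [0.241, 0.971, 0.0], [0.004, -0.001, -1.0]]
ft_force: [-9.5, 1.8, 10.3]
gripper_width: 0.274
```

Emit:
drive_tool:
  series:
    - [0,-2,0,0,0,0,0]
    - [0,-4,0,0.1,0,0,0]
    - [0,-6,0,0.1,0,0,0]
    - [0,-8,0,0.2,0,0,0]

```text
time: 11.15
position: [0.5517, -0.2018, 0.1753]
ee_rot: [[-0.971, 0.241, -0.004], [0.241, 0.971, 0.0], [0.004, -0.001, -1.0]]
ft_force: [-7.3, 3.2, 9.1]
gripper_width: 0.275
```

Emit:
drive_tool:
  series:
    - [0,-2,0,0.1,0,0,0]
    - [0,-4,0,0.2,0,0,0]
    - [0,-6,0,0.2,0,0,0]
    - [0,-8,0,0.3,0,0,0]

```text
time: 11.55
position: [0.5595, -0.2038, 0.175]
ee_rot: [[-0.971, 0.24, -0.004], [0.24, 0.971, 0.001], [0.004, -0.0, -1.0]]
ft_force: [-9.1, 2.3, 9.4]
gripper_width: 0.274
```

Emit:
drive_tool:
  series:
    - [0,-2,0,0.1,0,0,0]
    - [0,-4,0,0.2,0,0,0]
    - [0,-6,0,0.2,0,0,0]
    - [0,-8,0,0.3,0,0,0]

```text
time: 11.95
position: [0.5671, -0.2057, 0.1749]
ee_rot: [[-0.971, 0.24, -0.004], [0.24, 0.971, 0.001], [0.004, -0.001, -1.0]]
ft_force: [-8.2, 2.2, 9.9]
gripper_width: 0.273
```

Emit:
drive_tool:
  series:
    - [0,-2,0,0.1,0,0,0]
    - [0,-4,0,0.1,0,0,0]
    - [0,-6,0,0.2,0,0,0]
    - [0,-8,0,0.2,0,0,0]

```text
time: 12.35
position: [0.5748, -0.2076, 0.1747]
ee_rot: [[-0.971, 0.241, -0.005], [0.241, 0.971, 0.001], [0.005, -0.001, -1.0]]
ft_force: [-7.7, 2.4, 9.1]
gripper_width: 0.272
```

Emit:
drive_tool:
  series:
    - [0,-2,0,-2,0,0,0]
    - [0,-3,0,-6,0,0,0]
    - [0,-3,0,-14,0,0,0]
    - [0,-3,0,-20,0,0,0]
    - [0,-3,0,-20,0,0,0]

```text
time: 12.85
position: [0.58, -0.2087, 0.1943]
ee_rot: [[-0.971, 0.24, 0.003], [0.24, 0.971, -0.001], [-0.003, -0.0, -1.0]]
ft_force: [0.6, -0.4, -3.1]
gripper_width: 0.274
```

```bash
python3 - <<'E'
from h import *
cv2.imwrite('pics/s5.png',cv2.resize(eyes.capture('scene')[200:440,80:400,::-1],None,fx=2.5,fy=2.5,interpolation=2))
p=eyes.camera_params('wrist');cv2.imwrite('pics/w5.png',eyes.capture('wrist')[:,:,::-1])
plan((.4832,-.1847,.19),np.radians(-13.9))
E
```

```text
t 12.95 pos [ 0.5794 -0.2085  0.1932] F [-0.07  0.02 -2.57] w 0.273
shift mm [99.1 -0.   3.2] rot [ 0.0001  0.0005 -0.0001]
```

View pics/s5.png

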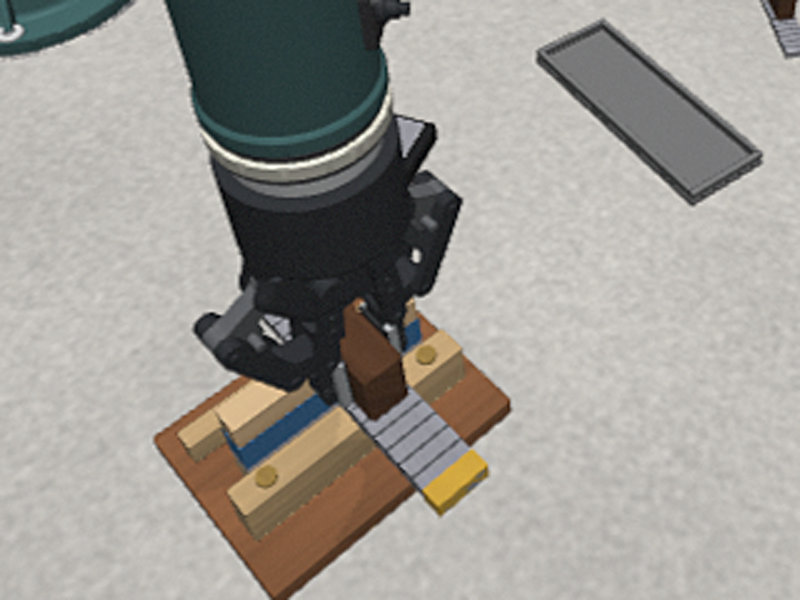

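View pics/w5.png

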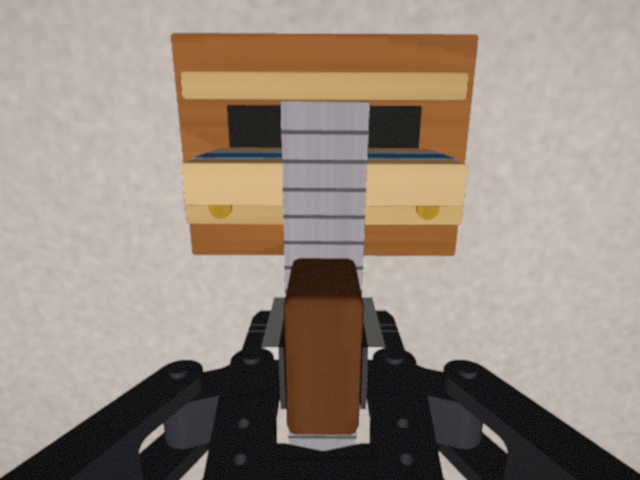

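The scene view shows the file level above the edge after stroke one, panel still against its stop; the wrist view shows the file square across the panel (rear end row 102). Return lifted.

```bash
python3 - <<'E'
from h import *
p=eyes.camera_params('wrist');s=manip.read_state();P=np.array(s['position']);R=np.array(s['ee_rot'])
for dz in (.0727,.0767,.0807):
    print(dz,[np.round(proj(p,P+R@np.array([.08,y,dz])),1) for y in(-.015,.015)])
E
```

```text
0.0727 [array([278.1, 102.1]), array([367.6, 102.2])]
0.0767 [array([279.3, 102.3]), array([366.4, 102.4])]
0.0807 [array([280.4, 102.4]), array([365.2, 102.5])]
```

Emit:
drive_tool:
  series:
    - [0,25,0,0,0,0,0]
    - [0,55,0,0,0,0,0]
    - [0,80,0,0,0,0,0]
    - [0,99,0,0,0,0,0]
    - [0,99,0,5,0,0,0]

```text
time: 13.45
position: [0.4816, -0.1842, 0.1883]
ee_rot: [[-0.971, 0.241, -0.0], [0.241, 0.971, 0.0], [0.0, -0.0, -1.0]]
ft_force: [0.6, 0.5, -3.1]
gripper_width: 0.274
```

```bash
python3 - <<'E'
from h import *
cv2.imwrite('pics/s6.png',cv2.resize(eyes.capture('scene')[200:440,80:400,::-1],None,fx=2.5,fy=2.5,interpolation=2))
cv2.imwrite('pics/w6.png',eyes.capture('wrist')[:,:,::-1])
plan((.4832,-.1847,.18),np.radians(-13.9))
E
```

```text
t 13.55 pos [ 0.483  -0.1845  0.1873] F [ 0.95  0.04 -2.86] w 0.271
shift mm [-0.3 -0.1  7.3] rot [ 0.0004 -0.0005 -0.0004]
```

View pics/s6.png

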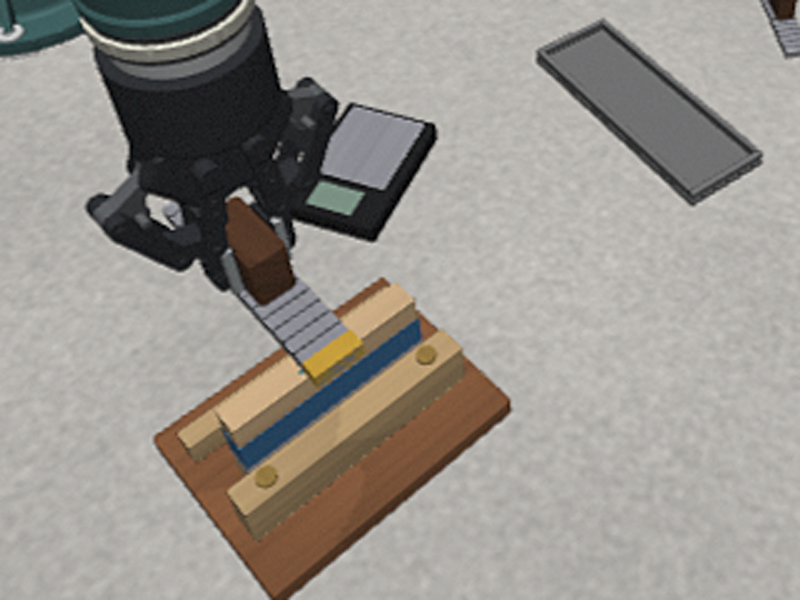

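View pics/w6.png

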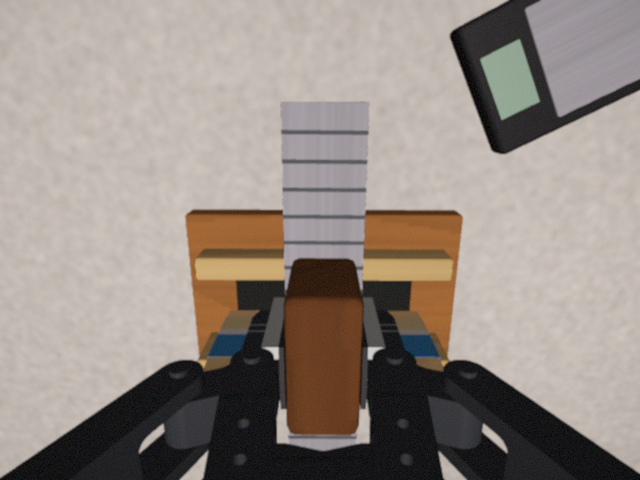

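File still level (rear end at row 102 as computed), panel at its stop. Second stroke.

Emit:
drive_tool:
  series:
    - [0,0,0,4,0,0,0]
    - [0,0,0,7,0,0,0]
    - [0,0,0,8.5,0,0,0]
    - [0,0,0,8.5,0,0,0]

```text
time: 13.95
position: [0.4833, -0.1846, 0.1789]
ee_rot: [[-0.971, 0.24, -0.001], [0.24, 0.971, 0.001], [0.001, 0.0, -1.0]]
ft_force: [-0.9, 0.5, -2.4]
gripper_width: 0.274
```

Emit:
drive_tool:
  series:
    - [0,0,0,0.7,0,0,0]
    - [0,0,0,1.5,0,0,0]
    - [0,0,0,1.5,0,0,0]

```text
time: 14.25
position: [0.4832, -0.1847, 0.1781]
ee_rot: [[-0.971, 0.24, 0.0], [0.24, 0.971, 0.0], [-0.0, 0.0, -1.0]]
ft_force: [-0.2, 0.3, -2.5]
gripper_width: 0.277
```

Emit:
drive_tool:
  series:
    - [0,0,0,0.5,0,0,0]
    - [0,0,0,1,0,0,0]
    - [0,0,0,1,0,0,0]

```text
time: 14.55
position: [0.4832, -0.1847, 0.1772]
ee_rot: [[-0.971, 0.24, 0.0], [0.24, 0.971, -0.0], [-0.0, 0.0, -1.0]]
ft_force: [-0.5, -0.1, -2.0]
gripper_width: 0.267
```

Emit:
drive_tool:
  series:
    - [0,0,0,0.5,0,0,0]
    - [0,0,0,0.7,0,0,0]
    - [0,0,0,0.7,0,0,0]

```text
time: 14.85
position: [0.4833, -0.1847, 0.1768]
ee_rot: [[-0.971, 0.24, 0.0], [0.24, 0.971, -0.0], [-0.0, -0.0, -1.0]]
ft_force: [-1.5, 0.4, -1.4]
gripper_width: 0.271
```

Emit:
drive_tool:
  series:
    - [0,-0.5,0,0.6,0,0,0]
    - [0,-2,0,1.2,0,0,0]
    - [0,-4,0,1.5,0,0,0]

```text
time: 15.15
position: [0.4867, -0.1856, 0.1757]
ee_rot: [[-0.971, 0.24, -0.001], [0.24, 0.971, -0.0], [0.001, -0.0, -1.0]]
ft_force: [-5.2, 1.5, 5.3]
gripper_width: 0.275
```

Emit:
drive_tool:
  series:
    - [0,-2,0,0.2,0,0,0]
    - [0,-4,0,0.3,0,0,0]

```text
time: 15.35
position: [0.4906, -0.1866, 0.1757]
ee_rot: [[-0.971, 0.24, -0.001], [0.24, 0.971, -0.0], [0.001, -0.0, -1.0]]
ft_force: [-5.8, 1.4, 6.9]
gripper_width: 0.275
```

Emit:
drive_tool:
  series:
    - [0,-2,0,0.2,0,0,0]
    - [0,-4,0,0.4,0,0,0]
    - [0,-6,0,0.5,0,0,0]
    - [0,-8,0,0.6,0,0,0]

```text
time: 15.75
position: [0.4982, -0.1886, 0.1754]
ee_rot: [[-0.971, 0.24, -0.001], [0.24, 0.971, -0.0], [0.001, -0.001, -1.0]]
ft_force: [-7.0, 2.3, 7.6]
gripper_width: 0.272
```

Emit:
drive_tool:
  series:
    - [0,-2,0,0.1,0,0,0]
    - [0,-4,0,0.1,0,0,0]
    - [0,-6,0,0.2,0,0,0]
    - [0,-8,0,0.2,0,0,0]

```text
time: 16.15
position: [0.5058, -0.1905, 0.1754]
ee_rot: [[-0.971, 0.24, -0.002], [0.24, 0.971, -0.0], [0.002, -0.001, -1.0]]
ft_force: [-6.9, 2.5, 7.9]
gripper_width: 0.271
```

Emit:
drive_tool:
  series:
    - [0,-2,0,0,0,0,0]
    - [0,-4,0,0.1,0,0,0]
    - [0,-6,0,0.1,0,0,0]
    - [0,-8,0,0.2,0,0,0]

```text
time: 16.55
position: [0.5135, -0.1924, 0.1753]
ee_rot: [[-0.971, 0.24, -0.002], [0.24, 0.971, -0.0], [0.002, -0.001, -1.0]]
ft_force: [-7.4, 2.2, 9.0]
gripper_width: 0.273
```

Emit:
drive_tool:
  series:
    - [0,-2,0,0,0,0,0]
    - [0,-4,0,0.1,0,0,0]
    - [0,-6.5,0,0.1,0,0,0]
    - [0,-9,0,0.1,0,0,0]

```text
time: 16.95
position: [0.5221, -0.1945, 0.1753]
ee_rot: [[-0.971, 0.24, -0.002], [0.24, 0.971, -0.0], [0.002, -0.001, -1.0]]
ft_force: [-9.0, 1.6, 9.2]
gripper_width: 0.274
```

Emit:
drive_tool:
  series:
    - [0,-2,0,0,0,0,0]
    - [0,-4,0,0.1,0,0,0]
    - [0,-6.5,0,0.1,0,0,0]
    - [0,-9,0,0.1,0,0,0]
    - [0,-11,0,0.1,0,0,0]

```text
time: 17.45
position: [0.5327, -0.1971, 0.1752]
ee_rot: [[-0.971, 0.241, -0.003], [0.241, 0.971, 0.0], [0.003, -0.001, -1.0]]
ft_force: [-7.4, 1.6, 9.5]
gripper_width: 0.273
```

Emit:
drive_tool:
  series:
    - [0,-2,0,0,0,0,0]
    - [0,-4,0,0.1,0,0,0]
    - [0,-6.5,0,0.1,0,0,0]
    - [0,-9,0,0.1,0,0,0]
    - [0,-11,0,0.1,0,0,0]

```text
time: 17.95
position: [0.5432, -0.1998, 0.1751]
ee_rot: [[-0.971, 0.24, -0.003], [0.24, 0.971, 0.0], [0.003, -0.001, -1.0]]
ft_force: [-8.1, 2.3, 9.7]
gripper_width: 0.275
```

Emit:
drive_tool:
  series:
    - [0,-2,0,0,0,0,0]
    - [0,-4,0,0,0,0,0]
    - [0,-6.5,0,0.1,0,0,0]
    - [0,-9,0,0.1,0,0,0]
    - [0,-11,0,0.1,0,0,0]

```text
time: 18.45
position: [0.5538, -0.2024, 0.175]
ee_rot: [[-0.971, 0.24, -0.004], [0.24, 0.971, 0.0], [0.004, -0.001, -1.0]]
ft_force: [-7.6, 2.0, 10.5]
gripper_width: 0.276
```

Emit:
drive_tool:
  series:
    - [0,-2,0,0,0,0,0]
    - [0,-4,0,0,0,0,0]
    - [0,-6.5,0,0.1,0,0,0]
    - [0,-9,0,0.1,0,0,0]
    - [0,-11,0,0.1,0,0,0]

```text
time: 18.95
position: [0.5643, -0.205, 0.1748]
ee_rot: [[-0.971, 0.241, -0.004], [0.241, 0.971, 0.0], [0.004, -0.001, -1.0]]
ft_force: [-7.5, 0.4, 9.4]
gripper_width: 0.271
```

Emit:
drive_tool:
  series:
    - [0,-2,0,0,0,0,0]
    - [0,-4,0,0,0,0,0]
    - [0,-6.5,0,0,0,0,0]
    - [0,-9,0,0.1,0,0,0]

```text
time: 19.35
position: [0.573, -0.2071, 0.1747]
ee_rot: [[-0.971, 0.241, -0.004], [0.241, 0.971, 0.001], [0.004, -0.001, -1.0]]
ft_force: [-7.9, 1.6, 9.5]
gripper_width: 0.269
```

Emit:
drive_tool:
  series:
    - [0,-2,0,-2,0,0,0]
    - [0,-3,0,-6,0,0,0]
    - [0,-3,0,-14,0,0,0]
    - [0,-3,0,-20,0,0,0]
    - [0,-3,0,-20,0,0,0]

```text
time: 19.85
position: [0.5781, -0.2082, 0.1943]
ee_rot: [[-0.971, 0.24, 0.003], [0.24, 0.971, -0.001], [-0.003, -0.0, -1.0]]
ft_force: [-0.2, -0.7, -1.5]
gripper_width: 0.275
```

```bash
python3 - <<'E'
from h import *
plan((.4832,-.1847,.185),np.radians(-13.9))
E
```

```text
t 19.85 pos [ 0.5781 -0.2082  0.1943] F [-0.15 -0.75 -1.54] w 0.275
shift mm [97.8  0.   9. ] rot [-0.0003  0.0027 -0.0001]
```

Emit:
drive_tool:
  series:
    - [0,25,0,0,0,0,0]
    - [0,60,0,0,0,0,0]
    - [0,95,0,0,0,0,0]
    - [0,130,0,0,0,0,0]
    - [0,150,0,0,0,0,0]

```text
time: 20.35
position: [0.4295, -0.1711, 0.1925]
ee_rot: [[-0.971, 0.241, -0.001], [0.241, 0.971, 0.001], [0.001, 0.0, -1.0]]
ft_force: [0.6, -0.2, -2.4]
gripper_width: 0.27
```

```bash
python3 - <<'E'
from h import *
cv2.imwrite('pics/s7.png',cv2.resize(eyes.capture('scene')[300:445,130:300,::-1],None,fx=4,fy=4,interpolation=2))
plan((.4832,-.1847,.185),np.radians(-13.9))
E
```

```text
t 20.4 pos [ 0.4276 -0.1705  0.1924] F [-2.14  1.24 -3.09] w 0.27
shift mm [-57.4  -0.4   7.1] rot [ 0.0004 -0.0042 -0.0005]
```

View pics/s7.png

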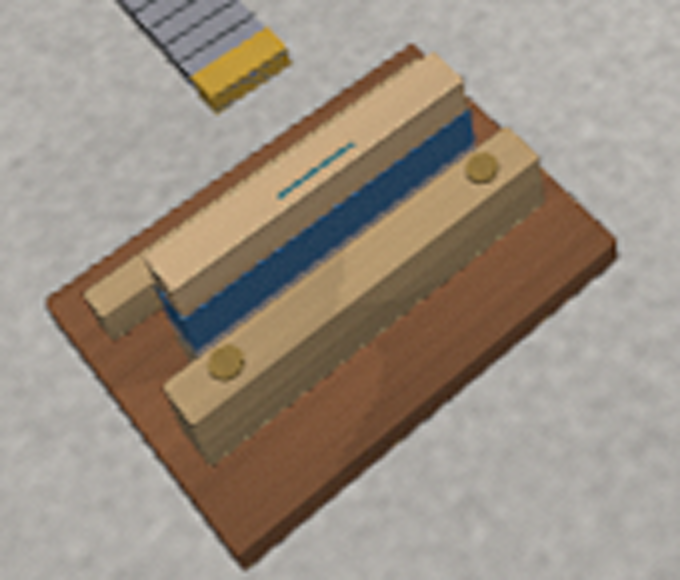

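The burr is now only a thin teal line at (315,170) in the crop, and the panel corners are where they were at first. Third stroke.

Emit:
drive_tool:
  series:
    - [0,-30,0,0,0,0,0]
    - [0,-55,0,2,0,0,0]
    - [0,-57,0,8,0,0,0]
    - [0,-57,0,13,0,0,0]
    - [0,-57,0,13.5,0,0,0]

```text
time: 20.9
position: [0.4861, -0.1851, 0.1779]
ee_rot: [[-0.971, 0.24, -0.003], [0.24, 0.971, 0.002], [0.004, 0.001, -1.0]]
ft_force: [-0.5, 0.3, -3.5]
gripper_width: 0.274
```

Emit:
drive_tool:
  series:
    - [0,0,0,0.7,0,0,0]
    - [0,0,0,1.5,0,0,0]
    - [0,0,0,1.5,0,0,0]

```text
time: 21.2
position: [0.4868, -0.1856, 0.1782]
ee_rot: [[-0.971, 0.241, 0.0], [0.241, 0.971, -0.0], [-0.0, -0.0, -1.0]]
ft_force: [-0.3, 0.2, -2.8]
gripper_width: 0.271
```

Emit:
drive_tool:
  series:
    - [0,0,0,0.7,0,0,0]
    - [0,0,0,1.3,0,0,0]
    - [0,0,0,1.3,0,0,0]

```text
time: 21.5
position: [0.4871, -0.1857, 0.177]
ee_rot: [[-0.971, 0.24, 0.0], [0.24, 0.971, -0.0], [-0.0, -0.0, -1.0]]
ft_force: [-0.2, 0.4, -1.5]
gripper_width: 0.273
```

Emit:
drive_tool:
  series:
    - [0,0,0,0.5,0,0,0]
    - [0,0,0,0.8,0,0,0]
    - [0,0,0,0.8,0,0,0]

```text
time: 21.8
position: [0.4872, -0.1857, 0.1765]
ee_rot: [[-0.971, 0.24, 0.001], [0.24, 0.971, -0.0], [-0.001, -0.0, -1.0]]
ft_force: [-1.4, 0.7, 1.5]
gripper_width: 0.271
```

Emit:
drive_tool:
  series:
    - [0,-0.5,0,0.5,0,0,0]
    - [0,-2,0,0.9,0,0,0]
    - [0,-4,0,1.1,0,0,0]

```text
time: 22.1
position: [0.4904, -0.1865, 0.1756]
ee_rot: [[-0.971, 0.24, -0.002], [0.24, 0.971, 0.0], [0.002, -0.0, -1.0]]
ft_force: [-6.8, 1.4, 7.4]
gripper_width: 0.27
```

Emit:
drive_tool:
  series:
    - [0,-2,0,0.2,0,0,0]
    - [0,-4,0,0.3,0,0,0]
    - [0,-6,0,0.4,0,0,0]

```text
time: 22.4
position: [0.4962, -0.188, 0.1755]
ee_rot: [[-0.971, 0.24, -0.002], [0.24, 0.971, 0.0], [0.002, -0.0, -1.0]]
ft_force: [-6.6, 2.3, 9.2]
gripper_width: 0.272
```

Emit:
drive_tool:
  series:
    - [0,-2,0,0.1,0,0,0]
    - [0,-4,0,0.2,0,0,0]
    - [0,-6,0,0.3,0,0,0]
    - [0,-8,0,0.3,0,0,0]

```text
time: 22.8
position: [0.5038, -0.1899, 0.1754]
ee_rot: [[-0.971, 0.24, -0.002], [0.24, 0.971, 0.0], [0.002, -0.0, -1.0]]
ft_force: [-6.2, 2.3, 8.4]
gripper_width: 0.279
```

Emit:
drive_tool:
  series:
    - [0,-2,0,0,0,0,0]
    - [0,-4,0,0.1,0,0,0]
    - [0,-6,0,0.2,0,0,0]
    - [0,-8,0,0.2,0,0,0]
    - [0,-10,0,0.2,0,0,0]

```text
time: 23.3
position: [0.5134, -0.1923, 0.1753]
ee_rot: [[-0.971, 0.24, -0.003], [0.24, 0.971, 0.0], [0.002, -0.0, -1.0]]
ft_force: [-6.5, 2.4, 9.1]
gripper_width: 0.271
```

Emit:
drive_tool:
  series:
    - [0,-2,0,0,0,0,0]
    - [0,-4,0,0.1,0,0,0]
    - [0,-6,0,0.1,0,0,0]
    - [0,-8,0,0.1,0,0,0]
    - [0,-10,0,0.1,0,0,0]

```text
time: 23.8
position: [0.5229, -0.1947, 0.1753]
ee_rot: [[-0.971, 0.241, -0.003], [0.241, 0.971, 0.0], [0.003, -0.0, -1.0]]
ft_force: [-7.9, 1.8, 10.1]
gripper_width: 0.274
```

Emit:
drive_tool:
  series:
    - [0,-2,0,0,0,0,0]
    - [0,-4,0,0.1,0,0,0]
    - [0,-6,0,0.1,0,0,0]
    - [0,-8,0,0.1,0,0,0]
    - [0,-10,0,0.1,0,0,0]

```text
time: 24.3
position: [0.5325, -0.197, 0.1752]
ee_rot: [[-0.971, 0.24, -0.003], [0.24, 0.971, 0.0], [0.003, -0.0, -1.0]]
ft_force: [-7.7, 1.9, 9.0]
gripper_width: 0.272
```

Emit:
drive_tool:
  series:
    - [0,-2,0,0,0,0,0]
    - [0,-4,0,0,0,0,0]
    - [0,-6,0,0.1,0,0,0]
    - [0,-8,0,0.1,0,0,0]
    - [0,-10,0,0.1,0,0,0]

```text
time: 24.8
position: [0.5421, -0.1994, 0.1751]
ee_rot: [[-0.971, 0.24, -0.004], [0.24, 0.971, 0.0], [0.004, -0.0, -1.0]]
ft_force: [-7.7, 0.9, 10.0]
gripper_width: 0.272
```

Emit:
drive_tool:
  series:
    - [0,-2,0,0,0,0,0]
    - [0,-4,0,0,0,0,0]
    - [0,-6,0,0.1,0,0,0]
    - [0,-8,0,0.1,0,0,0]
    - [0,-10,0,0.1,0,0,0]

```text
time: 25.3
position: [0.5517, -0.2018, 0.175]
ee_rot: [[-0.971, 0.24, -0.004], [0.24, 0.971, 0.001], [0.004, -0.0, -1.0]]
ft_force: [-7.3, 2.6, 10.2]
gripper_width: 0.271
```

Emit:
drive_tool:
  series:
    - [0,-2,0,0,0,0,0]
    - [0,-4,0,0,0,0,0]
    - [0,-6,0,0.1,0,0,0]
    - [0,-8,0,0.1,0,0,0]
    - [0,-10,0,0.1,0,0,0]

```text
time: 25.8
position: [0.5613, -0.2042, 0.1749]
ee_rot: [[-0.971, 0.24, -0.005], [0.24, 0.971, 0.001], [0.005, -0.0, -1.0]]
ft_force: [-8.5, 2.2, 10.4]
gripper_width: 0.274
```

Emit:
drive_tool:
  series:
    - [0,-2,0,0,0,0,0]
    - [0,-4,0,0,0,0,0]
    - [0,-6,0,0,0,0,0]
    - [0,-8,0,0.1,0,0,0]
    - [0,-10,0,0.1,0,0,0]

```text
time: 26.3
position: [0.5709, -0.2065, 0.1747]
ee_rot: [[-0.971, 0.24, -0.005], [0.24, 0.971, 0.001], [0.005, -0.0, -1.0]]
ft_force: [-7.9, 2.6, 10.1]
gripper_width: 0.274
```

Emit:
drive_tool:
  series:
    - [0,-2,0,-2,0,0,0]
    - [0,-3,0,-6,0,0,0]
    - [0,-3,0,-14,0,0,0]
    - [0,-3,0,-30,0,0,0]
    - [0,-3,0,-40,0,0,0]

```text
time: 26.8
position: [0.5759, -0.2076, 0.214]
ee_rot: [[-0.971, 0.24, 0.001], [0.24, 0.971, -0.0], [-0.001, 0.0, -1.0]]
ft_force: [0.8, -0.1, -2.2]
gripper_width: 0.272
```

Emit:
drive_tool:
  series:
    - [0,0,20,-5,0,0,0]
    - [0,0,60,-5,0,0,0]
    - [0,0,100,-5,0,0,0.05]
    - [0,0,140,-5,0,0,0.1]
    - [0,0,170,-5,0,0,0.137]

```text
time: 27.3
position: [0.6168, -0.0401, 0.2184]
ee_rot: [[-0.929, 0.371, 0.001], [0.371, 0.929, 0.001], [-0.0, 0.001, -1.0]]
ft_force: [0.1, -0.1, -2.2]
gripper_width: 0.275
```

```bash
python3 - <<'E'
from h import *
cv2.imwrite('pics/s8.png',cv2.resize(eyes.capture('scene')[300:445,130:300,::-1],None,fx=4,fy=4,interpolation=2))
cv2.imwrite('pics/t8.png',cv2.resize(eyes.capture('top')[240:370,405:550,::-1],None,fx=4,fy=4,interpolation=2))
plan((.5535,.1465,.14),np.radians(-21.6))
E
```

```text
t 27.4 pos [ 0.6171 -0.0383  0.2183] F [ 0.16 -0.35 -2.95] w 0.273
shift mm [126.8 148.5  78.7] rot [ 0.0025 -0.      0.0022]
```

View pics/s8.png

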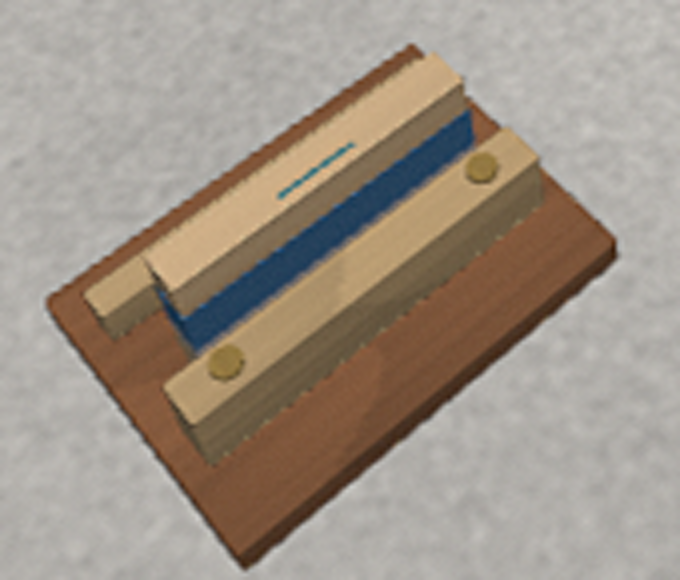

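View pics/t8.png

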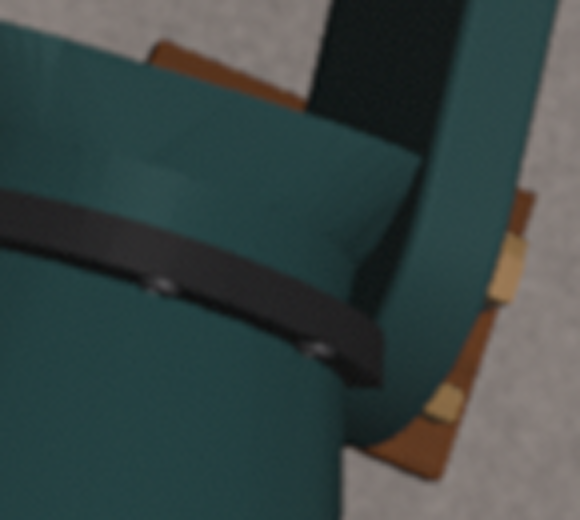

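The burr shows only as a hairline at (316,171) after three strokes; panel unmoved. From its ~1 px width it is about 0.1–0.2 mm proud. Returning the file.

Emit:
drive_tool:
  series:
    - [0,35,35,0,0,0,0]
    - [0,65,70,0,0,0,0]
    - [0,95,105,0,0,0,0]
    - [0,115,135,0,0,0,0]
    - [0,127,148,0,0,0,0]

```text
time: 27.9
position: [0.5525, 0.1444, 0.2186]
ee_rot: [[-0.93, 0.368, 0.001], [0.368, 0.93, 0.001], [-0.0, 0.001, -1.0]]
ft_force: [0.3, -0.4, -2.1]
gripper_width: 0.273
```

Emit:
drive_tool:
  series:
    - [0,0,0,30,0,0,0]
    - [0,0,0,60,0,0,0]
    - [0,0,0,80,0,0,0]
    - [0,0,0,80,0,0,0]

```text
time: 28.3
position: [0.551, 0.1411, 0.1342]
ee_rot: [[-0.929, 0.371, -0.008], [0.371, 0.929, -0.002], [0.007, -0.004, -1.0]]
ft_force: [-0.4, 0.2, -2.9]
gripper_width: 0.27
```

```bash
python3 - <<'E'
from h import *
p=eyes.camera_params('wrist');cv2.imwrite('pics/w9.png',eyes.capture('wrist')[:,:,::-1])
plan((.554,.1469,.0917),np.radians(-21.8))
E
```

```text
t 28.35 pos [0.5524 0.1413 0.1367] F [-0.01  0.46 -2.12] w 0.274
shift mm [ 0.4  5.9 44.9] rot [-0.0021 -0.0032  0.0003]
```

View pics/w9.png

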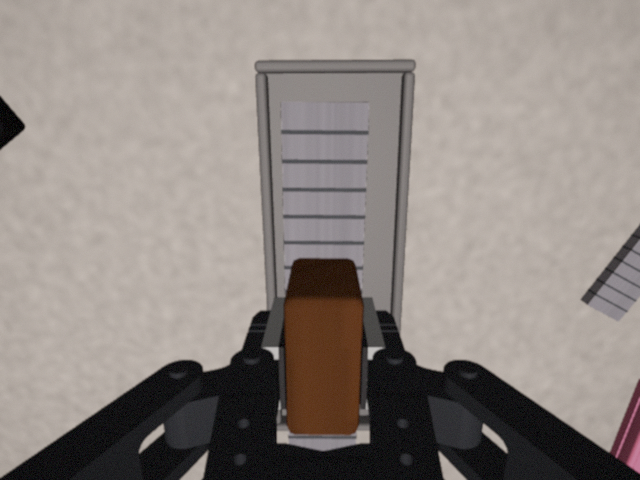

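The view shows the file (281–370) in the tray's outline but nearer its left wall (257–413), matching the 5.9 mm y correction. Lower with that.

Emit:
drive_tool:
  series:
    - [0,0,4,8,0,0,0]
    - [0,0,6,20,0,0,0]
    - [0,0,6,30,0,0,0]
    - [0,0,6,37,0,0,0]
    - [0,0,6,40,0,0,0]

```text
time: 28.85
position: [0.5548, 0.1475, 0.0969]
ee_rot: [[-0.929, 0.371, -0.002], [0.371, 0.929, -0.0], [0.002, -0.001, -1.0]]
ft_force: [-1.0, -0.4, -2.8]
gripper_width: 0.275
```

Emit:
drive_tool:
  series:
    - [0,0,0,1.5,0,0,0]
    - [0,0,0,3,0,0,0]
    - [0,0,0,3,0,0,0]

```text
time: 29.15
position: [0.5555, 0.1476, 0.0955]
ee_rot: [[-0.929, 0.371, 0.0], [0.371, 0.929, 0.0], [-0.0, 0.0, -1.0]]
ft_force: [-0.1, -0.8, -3.1]
gripper_width: 0.272
```

```bash
python3 - <<'E'
from h import *
plan((.554,.1469,.0917),np.radians(-21.8))
E
```

```text
t 29.15 pos [0.5555 0.1476 0.0955] F [-0.07 -0.82 -3.08] w 0.272
shift mm [ 1.2 -1.3  3.8] rot [0.0003 0.0003 0.0006]
```

Emit:
drive_tool:
  series:
    - [0,1,-1,1,0,0,0]
    - [0,1,-1,2,0,0,0]
    - [0,1,-1,3,0,0,0]
    - [0,1,-1,3,0,0,0]

```text
time: 29.55
position: [0.554, 0.1471, 0.0922]
ee_rot: [[-0.929, 0.371, -0.0], [0.371, 0.929, 0.0], [0.0, -0.0, -1.0]]
ft_force: [0.1, -0.5, -1.8]
gripper_width: 0.274
```

Emit:
drive_tool:
  series:
    - [0,0,0,0.6,0,0,0]
    - [0,0,0,1,0,0,0]
    - [0,0,0,1,0,0,0]

```text
time: 29.85
position: [0.5541, 0.1471, 0.0913]
ee_rot: [[-0.929, 0.371, -0.0], [0.371, 0.929, 0.0], [0.0, 0.0, -1.0]]
ft_force: [0.4, -0.1, -1.2]
gripper_width: 0.273
```

Emit:
drive_tool:
  series:
    - [0,0,0,0.5,0,0,0]
    - [0,0,0,0.5,0,0,0]

```text
time: 30.05
position: [0.5542, 0.1471, 0.0909]
ee_rot: [[-0.929, 0.371, 0.0], [0.371, 0.929, 0.0], [-0.0, 0.0, -1.0]]
ft_force: [0.0, -0.6, -1.9]
gripper_width: 0.272
```

Emit:
drive_tool:
  series:
    - [0.4,0,0,0,0,0,0]
    - [0.6,0,0,0,0,0,0]
    - [0.8,0,0,0,0,0,0]
    - [0.8,0,0,0,0,0,0]
    - [0.8,0,0,0,0,0,0]

```text
time: 30.55
position: [0.5542, 0.1471, 0.091]
ee_rot: [[-0.929, 0.371, 0.0], [0.371, 0.929, 0.0], [-0.0, 0.0, -1.0]]
ft_force: [-0.3, -0.8, -0.4]
gripper_width: 0.799
```

Emit:
drive_tool:
  series:
    - [0.8,0,0,-10,0,0,0]
    - [0.8,0,0,-40,0,0,0]
    - [0.8,0,0,-80,0,0,0]
    - [0.8,0,0,-120,0,0,0]
    - [0.8,0,0,-120,0,0,0]

```text
time: 31.05
position: [0.5572, 0.1476, 0.2198]
ee_rot: [[-0.929, 0.371, 0.015], [0.371, 0.929, 0.003], [-0.013, 0.008, -1.0]]
ft_force: [0.3, -0.1, 0.2]
gripper_width: 0.795
```

```bash
python3 - <<'E'
from h import *
p=eyes.camera_params('wrist');cv2.imwrite('pics/w10.png',eyes.capture('wrist')[:,:,::-1])
cv2.imwrite('pics/s10.png',eyes.capture('scene')[:,:,::-1])
print(manip.read_state()['time'])
E
```

```text
31.15
```

View pics/w10.png

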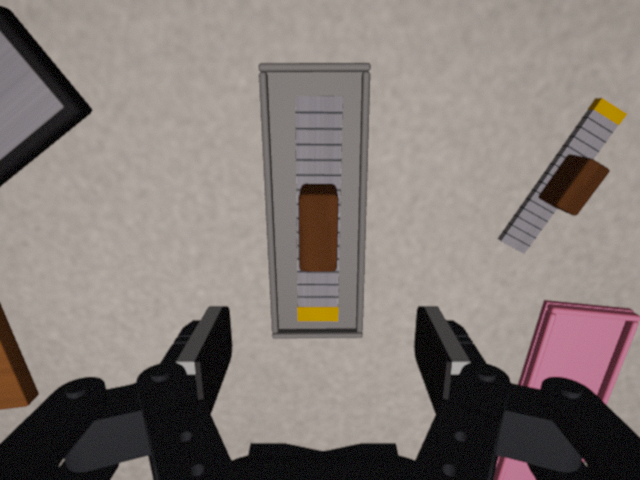

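View pics/s10.png

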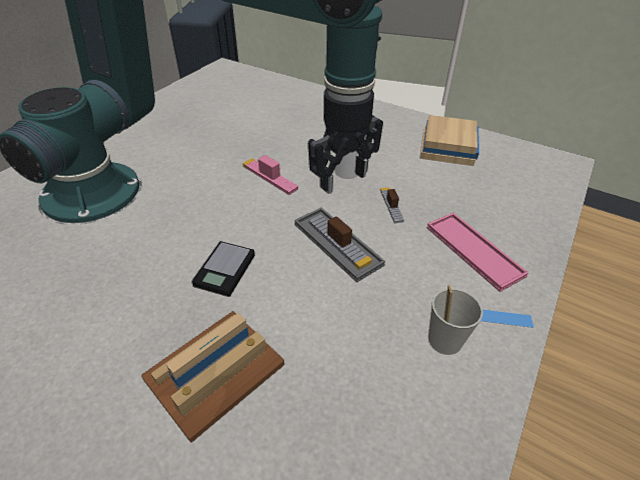

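The file lies flat inside the tray (wrist 319,208), gripper clear; cup (454,322), scale (224,268) and bottle are where they were. Handing in.

```bash
python3 -c "
from plant import finish_job
print(finish_job())"
```

```text
the job is handed in; nothing more can be done
None
```

I filed the burr down with three level forward strokes, put the file back in its tray and handed the job in at about 31 s of the 72 s allowed. No verdict was reported, so what follows is from my own last checks.

- **Strokes:** I picked up the grey block file, regripped it 5 mm lower for a firmer hold, and lifted it clear for each return. Each stroke ran about 90 mm. Sensed pressing force stayed at about 9–13 N, about 16 N with friction included, against the 22 N limit.
- **Burr:** the last picture shows only a hairline of resin, which I judge to be about 0.1–0.2 mm proud. On the second and third strokes the edge stopped sinking, which also points to flush. This is an estimate; the burr joint itself cannot be read.
- **Panel:** its corners look the same in the pictures before and after the strokes, so it stayed against the stop.
- **File and bystanders:** the file lies base down and centred in the tray, with the gripper open and about 0.13 m above where it let go. The cup, scale and bottle look unmoved in the scene picture; the arm partly covers the bottle there.

No check failed or disagreed. The top view of the burr after the last stroke was blocked by the arm, so the flush check rests on the scene camera and the feel of the strokes.

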